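Shift the rolling mill's drive lever into reverse past its lockout collar

TASK

The bench rolling mill has to be backed up: bring its drive lever from forward to upright neutral and leave it there for a good second with the lockout collar down, so that the rolls stop. Then lift the collar, take the lever past the gate and on into reverse, feeling for the notch until the collar drops fully home and locks the lever there; let go, and leave the small things lying round the mill undisturbed.

Things in the scene. Friction and masses are not known exactly. Their poses are not given: they have to be found in the camera images.
- mill: Small bench rolling mill, bolted down. Grey gear case on the robot's side, 160 (x) x 220 (y) x 100 high; the roll stand behind it spans 80 to 220 in +x, +-120 in y, up to 205 high. Origin: on the table under the drive lever's pivot. x points away from the robot towards the rolls, y to the robot's left (at yaw 0), z up. The lever swings left-right, in the y-z plane, in a slot along y in the case's top.
- lever_pivot (a point): Pivot of the drive lever, inside the case, 45 above the mill's origin; axes as the mill's; the lever turns about its x. Collar and lock: with the collar down the lever moves freely between forward and neutral, but its pins meet the lockout gate at about +0.03 rad. Lifted 11 mm or more the collar clears the gate.
- slot_end (a point): Top of the low steel lug (112 above the table) that closes the slot's reverse end. Past the gate the collar, let go, rides about 10 mm up on a hidden land, until its pins drop into the reverse notch. The notch is out of sight inside the case: its middle lies anywhere from 0.37 to 0.57 rad of the lever, different every time, only about +-0.035 rad wide: it must be felt for.
- lever (a joint): Drive lever's angle in rad: 0 = upright = neutral; negative leans to the mill's +y (forward drive; starts between -0.50 and -0.30), positive to its -y (reverse). It turns with slight friction (about 0.45 N m), stays where left, and has end stops at -0.55 and +0.70.
- lever_top (a point): Top of the drive lever: a plain round steel stem of diameter 12 with a ball end of 15; this point is on top of the ball, 188 from the pivot; z along the stem, upwards. With the collar down 28 of bare stem stands out above the collar's lip.
- collar (a joint): Lift of the lockout collar along the stem, in m: 0 = down (home), 0.015 = upper stop. A spring of 5 N (6.6 N at the top) presses it down. When the lever is moved over the reverse notch the free collar snaps down to 0 by itself and locks the lever both ways (a few mm of play). A collar that is gripped cannot drop.
- collar_grip (a point): Middle of the lockout collar's waist on the stem's axis, 143 from the pivot with the collar down; z along the stem towards its ball end, x along the pivot axis. The collar is a dark steel sleeve round the stem: waist of diameter 26, 26 long (13 either way from this point), with a lip of diameter 34, 4 thick, above it. Two thin pins run from it down into the case.
- pickle_jar: Bystander: low glass jar with white lid, diameter 60, height about 75; origin under its centre.
- findings_dish: Bystander: small white ceramic dish, diameter 70, height 22; origin under its centre.
- pliers: Bystander: pliers with black handles, about 160 long, lying; origin at the joint.
- brass_plate: Bystander: brass plate 50 x 80 x 6 lying on the outfeed shelf at the far side of the mill; origin under its centre.

How it is judged:
On the way, in this order (a step that is already met when the one before it is completed fails the run):
1. the lever stands in neutral (within 0.1 rad of upright) with the collar down (under 3 mm) for 0.8 s (value of joint lever between -0.1 and 0.1 rad and value of joint collar below 0.003 m), for 0.8 s.
2. the collar is raised by more than 5 mm and the lever is past the gate (beyond 0.12 rad) (value of joint lever above 0.12 rad and value of joint collar above 0.005 m), for 0.1 s.
At the end, for the whole second after the job is handed in: the lever rests in reverse, between 0.28 and 0.66 rad, with the collar fully down in the notch (under 2 mm of lift) (value of joint lever between 0.28 and 0.66 rad and value of joint collar below 0.002 m and velocity of joint lever between -0.05 and 0.05 rad/s); the robot touches nothing.
It fails at once if a bystander is shifted by more than 20 mm (distance of any of pickle_jar, findings_dish, pliers, brass_plate from where it was at the start of the episode above 0.02 m).
It also fails if it takes over 42 s, if anything falls off the work surface, if the arm or the gripper's body presses on something with over 40 N, if the wrist force passes 120 N, or if a joint passes its speed limit or range.

ROBOT

A 7-joint arm with a two-finger parallel gripper is mounted at the origin on the work surface. World frame = base frame: x ahead of the robot, y to its left, z up, the work surface at z = 0. Lengths are in m, angles in rad, forces in N, time in s.
With the tool pointing down it reaches from about 0.425 to 0.8 m from the base axis. Payload 8.3 kg.
Tool frame: the origin (TCP) lies at the very end of the fingers, on their centre line; the grasp point (between the pads) lies 19 mm behind it; z points along the fingers, y is the line along which they close (so a half turn about z gives the same grasp; the last joint's range is limited). The gripper opens to 85 mm and grips with 20 to 120 N. Pads are 22 mm wide; open, the fingers measure 114 mm over their backs; the gripper's body (76 mm by 85 mm) begins 54 mm behind the grasp point. The pads swing forward as they close: fully open they stand 13 mm farther back than shut.
Start: joints at [1.224, 0.383, 0.016, 1.37, -0.006, 1.388, -0.046], TCP at [0.175, -0.6, 0.231] pointing down, gripper open.
Joint ranges: [-2.95, 2.95], [-0.25, 2.06], [-1.52, 1.56], [0.18, 2.33], [-1.44, 4.58], [0.02, 2.06], [-3.01, 3.01]. Speed limits (rad/s): [2.39, 2.39, 3.01, 3.01, 3.14, 3.14, 3.14].

INTERFACE

Orientations are given as a unit quaternion [x, y, z, w].
In Python, from rig import env gives the robot as it stands.
- The arm moves only by the shell command python3 -m crank 'ROWS' [FORCE]. ROWS is JSON, a list of rows, each a list of 7 numbers: the closure, from 0 (fully open) to 1 (shut), then the shift along the tool's x, y, z in units of 800 mm (1.0 is 800 mm), then the turn, a rotation vector about the tool's x, y, z in units of pi/2 rad (1.0 is pi/2 rad). In form: [[jaw, x, y, z, rx, ry, rz], ...]. A call has 1 to 5 rows; each row is the pose to reach, as a shift and turn from the pose commanded when the call began, along the tool's axes at that moment; what a row does not reach only later rows make up. A row lasts 1/10 s, in which the tool goes at most 50 mm and 8.59 degrees, less where a joint would pass 70% of its speed; a pose out of reach is approached as far as the arm can. A call with a number of a shift or a turn outside -1 to 1 is refused whole. A call with a gripper value outside its range is refused whole. The fingers move at their own pace and stop on an object; FORCE is the grip in N (left out, the last holds). Time passes only in rows, so rows that repeat a pose let the fingers close. It gives the time, the measured TCP pose, the force, the opening and the grip force at its end, in the units of the state.
- env.observe(): the state, without advancing time (a new reading comes with each control period).
- env.grab_frame(name): name is "scene" or "top"; returns a dict with "frame" (384x512x3 uint8, blue, green, red), "z_map" (384x512 float32, m along the optical axis (not along the pixel's ray), 0 where there is no reading), "fov_y" (degrees; the focal length in pixels is half the picture's height over the tangent of half this angle, whatever the lens; pixels are square), "cx", "cy" (the principal point, pixels), "rvec" (rotation vector, rad) and "tvec" (3), from world to camera coordinates, as OpenCV has them. Camera axes: x right, y down, z forward; pixel columns grow to the right and rows downward; lengths in m; the calibration is good to about 2 mm. A picture is of the moment at which its call begins.
- env.close_job(): hands the job in; it is judged then, once.
The state is a dict: "time_s": time; "joint_positions": joint angles; "qd": joint speeds; "tau": joint torques, N m; "position": TCP position; "tool_rot": TCP orientation; "wrist_force": force on the tool from outside, world axes, zero at the start; "torque": the same for the moment, N m; "grip_width": opening from 0.0 (shut) to 1.0 (fully open); "grasp_force": force on a finger pad.
Only numpy, scipy, OpenCV 4.12 (cv2) and the standard library are available. Lean on these libraries where they do the work, as an engineer would, in place of code of your own. Each camera call takes 0.05 s, during which the arm holds its last target. There are 200 camera calls.

## Working session

There is one attempt and no reset: what is moved stays moved. The work goes in short steps, Python scripts to look and compute and a shell command to move; the robot and the scene stay as the last step left them, time stands still between calls to the robot, and variables do not carry over. Pictures are saved under pics/ and viewed, at most 10 in all, crops included, and the job is handed in when it is done.

```bash
mkdir -p pics
cat > h.py <<'E'
import numpy as np, cv2
from scipy.spatial.transform import Rotation as R
from rig import env
def grab(n):
    g=env.grab_frame(n); h,w=g["z_map"].shape
    f=h/2/np.tan(np.radians(g["fov_y"])/2)
    v,u=np.mgrid[:h,:w]; z=g["z_map"]
    P=np.stack([(u-g["cx"])/f*z,(v-g["cy"])/f*z,z],-1)
    Rm=R.from_rotvec(np.ravel(g["rvec"])).as_matrix()
    W=(P-np.ravel(g["tvec"]))@Rm
    W[z==0]=np.nan
    return g["frame"],W
E
python3 - <<'E'
from h import *
s=env.observe(); print({k:np.round(v,3) for k,v in s.items()})
ims=[]
for n in("scene","top"):
    f,W=grab(n); cv2.imwrite(f"pics/{n}0.png",f); np.save(f"{n}0.npy",W)
E
```

```text
{'time_s': np.float64(0.0), 'joint_positions': array([ 1.224,  0.384,  0.016,  1.371, -0.006,  1.388, -0.046]), 'qd': array([-0.   , -0.001,  0.   ,  0.001,  0.   , -0.   ,  0.001]), 'tau': array([ 0.0000e+00, -6.2759e+01,  8.4400e-01, -3.7182e+01,  1.6000e-02,
        1.4000e-02, -0.0000e+00]), 'position': array([ 0.175, -0.6  ,  0.23 ]), 'tool_rot': array([ 0.99 ,  0.141, -0.   , -0.001]), 'wrist_force': array([ 0.634, -0.011, -0.673]), 'torque': array([-0.033,  0.042,  0.001]), 'grasp_force': np.float64(0.0), 'grip_width': np.float64(0.999)}
```

View pics/scene0.png

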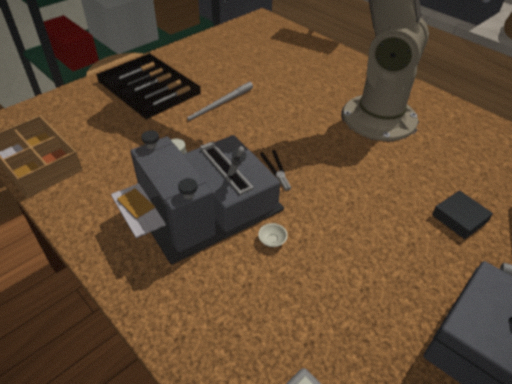

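View pics/top0.png

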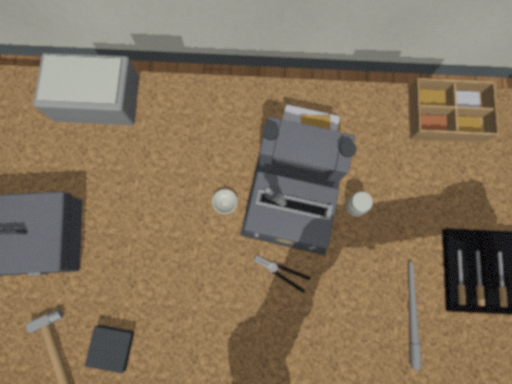

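The top view shows the mill with its slot from about (258,197) to (328,212) and the lever's ball near (275,198), leaning +y. The dish is at (225,201), the jar at (360,204) and the pliers at (280,270).

Run:
```python
from h import *
W=np.load("top0.npy"); f=cv2.imread("pics/top0.png")
for p in[(275,198),(271,193),(280,200),(225,201),(360,204),(273,267),(315,120)]: print(p,W[p[1],p[0]].round(3))
sub=W[100:260,230:370].reshape(-1,3); 
m=abs(sub[:,2]-.1)<.006; c=sub[m][:,:2].astype(np.float32)
r=cv2.minAreaRect(c); print("case top",r, cv2.boxPoints(r).round(3).tolist(), m.sum())
m=abs(sub[:,2]-.205)<.02; print("stand",cv2.minAreaRect(sub[m][:,:2].astype(np.float32)),m.sum())
m=(sub[:,2]>.12)&(sub[:,0]<r[0][0]+.08)
Q=sub[m];Q=Q[np.argsort(-Q[:,2])];print(len(Q));print(Q[:45:3].round(3))
S=np.load("scene0.npy")[130:200,200:280].reshape(-1,3)
S=S[(S[:,2]>.12)&(np.hypot(*(S[:,:2]-r[0]).T)<.12)];S=S[np.argsort(-S[:,2])];print("scene",len(S));print(S[::6].round(3))
g=f[95:265,200:385]; cv2.imwrite("pics/c1.png",cv2.resize(g,None,fx=4,fy=3.5,interpolation=cv2.INTER_CUBIC))
```

```text
(275, 198) [ 0.589 -0.014  0.183]
(271, 193) [ 0.597 -0.003  0.202]
(280, 200) [ 0.593 -0.028  0.141]
(225, 201) [0.608 0.119 0.006]
(360, 204) [ 0.605 -0.243  0.075]
(273, 267) [ 0.432 -0.023  0.005]
(315, 120) [ 0.824 -0.117  0.102]
case top ((0.6767111420631409, -0.07817262411117554), (0.2196505069732666, 0.35871946811676025), 79.75109100341797) [[0.48100000619888306, -0.15399999916553497], [0.8339999914169312, -0.21799999475479126], [0.8730000257492065, -0.0020000000949949026], [0.5199999809265137, 0.06199999898672104]] 5115
stand ((0.6825317740440369, -0.09130435436964035), (0.18369895219802856, 0.2218220829963684), 4.218313217163086) 600
3204
[[ 0.6    0.007  0.221]
 [ 0.607  0.007  0.218]
 [ 0.605  0.005  0.218]
 [ 0.603  0.005  0.217]
 [ 0.596  0.009  0.217]
 [ 0.603  0.012  0.217]
 [ 0.599  0.002  0.216]
 [ 0.596  0.007  0.215]
 [ 0.599  0.007  0.215]
 [ 0.601  0.014  0.214]
 [ 0.594  0.004  0.213]
 [ 0.6   -0.     0.212]
 [ 0.599  0.014  0.21 ]
 [ 0.743  0.001  0.206]
 [ 0.737  0.019  0.206]]
scene 466
[[ 0.606  0.004  0.219]
 [ 0.601  0.002  0.218]
 [ 0.606  0.01   0.217]

[... 1100 characters left out ...]
69]
 [ 0.697 -0.024  0.169]
 [ 0.726  0.027  0.169]
 [ 0.699 -0.018  0.169]
 [ 0.611 -0.019  0.169]
 [ 0.694 -0.028  0.168]
 [ 0.724  0.024  0.168]
 [ 0.7    0.     0.168]
 [ 0.708 -0.007  0.167]
 [ 0.715  0.026  0.167]
 [ 0.728  0.025  0.166]
 [ 0.717  0.028  0.166]
 [ 0.733  0.024  0.166]
 [ 0.596 -0.001  0.165]
 [ 0.734  0.025  0.164]
 [ 0.732  0.026  0.163]
 [ 0.712  0.029  0.161]
 [ 0.723  0.025  0.16 ]
 [ 0.706  0.028  0.159]
 [ 0.715  0.029  0.157]
 [ 0.711  0.027  0.155]
 [ 0.71   0.029  0.153]
 [ 0.706  0.027  0.149]
 [ 0.609 -0.022  0.147]
 [ 0.607 -0.028  0.141]
 [ 0.6   -0.022  0.138]
 [ 0.598 -0.021  0.134]
 [ 0.603 -0.025  0.131]
 [ 0.587 -0.025  0.128]
 [ 0.589 -0.028  0.124]]
```

View pics/c1.png

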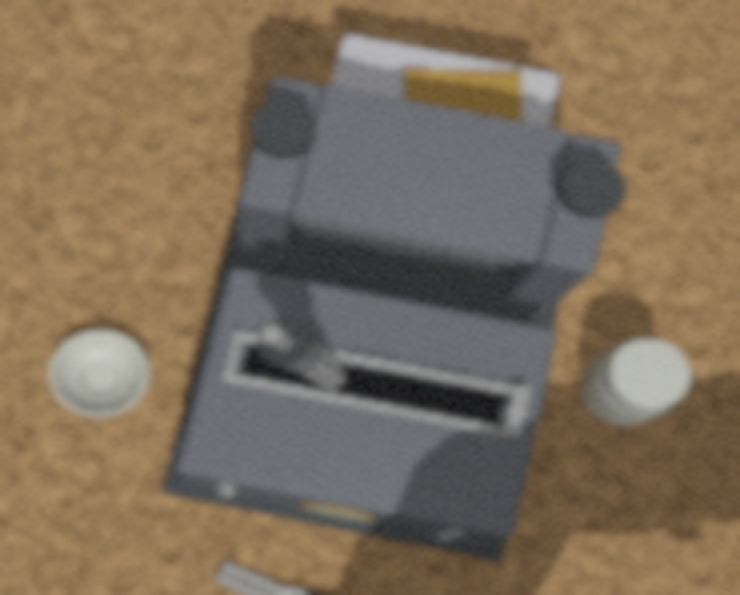

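The crop shows slot ends near original px (259,197) and (329,212), and the lever leans left about -0.37 rad. That agrees with the ball top at (0.601,0.006,0.220). I'll refine the lever plane and work out the first goal.

```bash
cat >> h.py <<'E'
YAW=np.radians(-10.25); O=np.array([.590,-.062,.045])
M=R.from_euler('z',YAW)
def pose(th,r,dx=0,dy=0):
    Q=M*R.from_euler('x',th)*R.from_euler('x',np.pi)   # tool x=mill x, z=-stem
    p=O+(M*R.from_euler('x',th)).apply([dx,dy,r]); return p,Q
def goal(th,r,dx=0,dy=0):
    s=env.observe(); T=R.from_quat(s["tool_rot"]); p,Q=pose(th,r,dx,dy)
    d=T.inv().apply(p-s["position"])/.8; w=(T.inv()*Q).as_rotvec()/(np.pi/2)
    print("th",th,"r",r,"row",d.round(4).tolist(),w.round(4).tolist())
def where():
    s=env.observe(); p=M.inv().apply(np.array(s["position"])-O)
    t=M.inv().apply(R.from_quat(s["tool_rot"]).apply([0,0,-1]))
    print("t",round(s["time_s"],2),"mill xyz",p.round(4),"angle",np.arctan2(-p[1],p[2]).round(4),"r",np.hypot(p[1],p[2]).round(4),
     "tilt",np.arctan2(-t[1],t[2]).round(4),"F",M.inv().apply(s["wrist_force"]).round(2),"w",round(float(s["grip_width"])*85,1),"g",round(float(s["grasp_force"]),1), "q",np.round(s["joint_positions"],2))
E
python3 - <<'E'
from h import *
W=np.load("top0.npy")
for u,v in[(259,197),(329,212)]: 
    p=np.nanmedian(W[v-2:v+3,u-2:u+3].reshape(-1,3),0); print(p.round(3),M.inv().apply(p-O).round(3))
print(M.inv().apply(np.array([.602,.006,.220])-O).round(3))
where(); goal(-.37,.26)
E
```

```text
[0.606 0.024 0.104] [0.    0.088 0.059]
[ 0.573 -0.155  0.112] [ 0.    -0.094  0.067]
[-0.     0.069  0.175]
t 0.1 mill xyz [-0.3128 -0.6028  0.1854] angle 1.2725 r 0.6307 tilt 0.0016 F [-0.9   0.17 -0.81] w 84.8 g 0.0 q [ 1.22  0.38  0.02  1.37 -0.01  1.39 -0.05]
th -0.37 r 0.26 row [0.7387, -0.605, -0.0702] [-0.2324, -0.0542, 0.2913]
```

```bash
for i in 1; do python3 -m crank '[[0,0.02,-0.02,-0.06,0,0,0],[0,0.7387,-0.605,-0.0702,-0.2324,-0.0542,0.2913],[0,0.7387,-0.605,-0.0702,-0.2324,-0.0542,0.2913],[0,0.7387,-0.605,-0.0702,-0.2324,-0.0542,0.2913],[0,0.7387,-0.605,-0.0702,-0.2324,-0.0542,0.2913]]' 40; done
python3 -c "
from h import *
where(); goal(-.37,.26)"
```

```text
time_s: 0.6
position: [0.2796, -0.4454, 0.279]
tool_rot: [0.987, -0.05, -0.016, 0.152]
wrist_force: [0.8, -0.0, -0.4]
grip_width: 1.001
grasp_force: 0.0
t 0.6 mill xyz [-0.2373 -0.4325  0.234 ] angle 1.0748 r 0.4918 tilt -0.3077 F [ 0.75  0.14 -0.36] w 85.1 g 0.0 q [ 0.9  -0.01 -0.12  1.76  0.26  1.21 -0.96]
th -0.37 r 0.26 row [0.3452, -0.5993, -0.207] [-0.0395, -0.0064, 0.0488]
```

```bash
python3 -m crank '[[0,0.3452,-0.5993,-0.207,-0.0395,-0.0064,0.0488],[0,0.3452,-0.5993,-0.207,-0.0395,-0.0064,0.0488],[0,0.3452,-0.5993,-0.207,-0.0395,-0.0064,0.0488],[0,0.3452,-0.5993,-0.207,-0.0395,-0.0064,0.0488],[0,0.3452,-0.5993,-0.207,-0.0395,-0.0064,0.0488]]'
python3 -c "
from h import *
where(); goal(-.37,.26)"
```

```text
time_s: 1.1
position: [0.417, -0.2441, 0.2828]
tool_rot: [0.979, -0.087, -0.017, 0.182]
wrist_force: [1.4, -0.7, -0.2]
grip_width: 1.002
grasp_force: 0.0
t 1.1 mill xyz [-0.1379 -0.21    0.2378] angle 0.7235 r 0.3173 tilt -0.367 F [ 1.52 -0.49 -0.21] w 85.2 g 0.0 q [ 0.62  0.02 -0.43  1.74  0.38  1.39 -1.63]
th -0.37 r 0.26 row [0.1732, -0.3522, -0.142] [-0.0019, 0.0007, 0.0019]
```

```bash
python3 -m crank '[[0,0.1732,-0.3522,-0.142,0,0,0],[0,0.1732,-0.3522,-0.142,0,0,0],[0,0.1732,-0.3522,-0.142,0,0,0],[0,0.1732,-0.3522,-0.142,0,0,0],[0,0.1732,-0.3522,-0.142,0,0,0]]'
python3 -m crank '[[0,0,0,0,0,0,0]]'
python3 - <<'E'
from h import *
where(); goal(-.37,.26)
f,W=grab("scene"); cv2.imwrite("pics/s1.png",cv2.resize(f[80:280,120:360],None,fx=3,fy=3))
E
```

```text
time_s: 1.6
position: [0.5592, -0.039, 0.286]
tool_rot: [0.979, -0.087, -0.017, 0.182]
wrist_force: [1.2, -0.0, 0.5]
grip_width: 0.996
grasp_force: 0.0
time_s: 1.7
position: [0.5603, -0.0329, 0.2836]
tool_rot: [0.98, -0.081, -0.018, 0.179]
wrist_force: [-0.8, 1.5, 0.6]
grip_width: 0.998
grasp_force: 0.0
t 1.7 mill xyz [-0.0344  0.0233  0.2386] angle -0.0975 r 0.2398 tilt -0.3624 F [-1.09  1.31  0.56] w 84.9 g 0.0 q [ 0.25  0.36 -0.61  1.4   0.51  1.64 -2.11]
th -0.37 r 0.26 row [0.044, -0.0804, -0.0358] [-0.0049, 0.001, 0.0087]
```

View pics/s1.png

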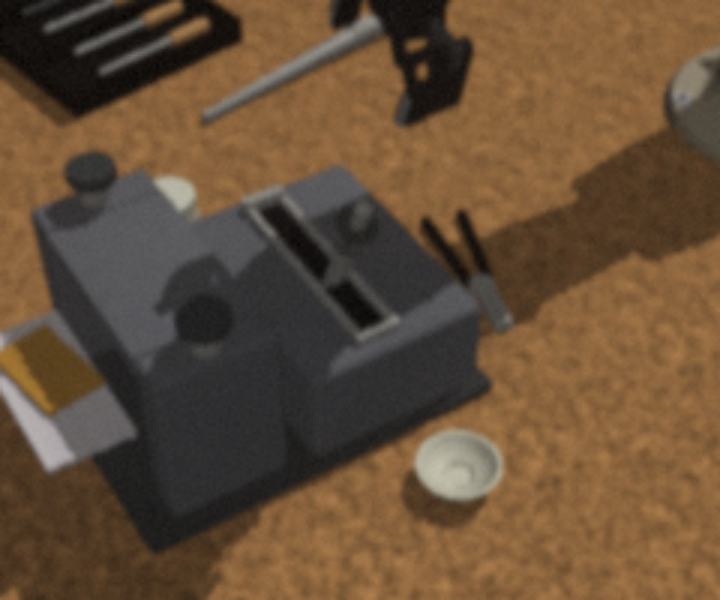

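The picture shows the gripper at about (430,80), still short of the lever. The lever's ball is at (360,215). Continue.

```bash
python3 -m crank '[[0,0.044,-0.0804,-0.0358,-0.0049,0.001,0.0087],[0,0.044,-0.0804,-0.0358,-0.0049,0.001,0.0087],[0,0.044,-0.0804,-0.0358,-0.0049,0.001,0.0087],[0,0.044,-0.0804,-0.0358,-0.0049,0.001,0.0087]]'
python3 -c "
from h import *
where(); goal(-.37,.126); goal(-.37,.17)"
```

```text
time_s: 2.15
position: [0.6054, 0.022, 0.2895]
tool_rot: [0.978, -0.093, -0.016, 0.186]
wrist_force: [-0.2, -0.1, -0.8]
grip_width: 0.998
grasp_force: 0.0
t 2.15 mill xyz [2.000e-04 8.540e-02 2.445e-01] angle -0.336 r 0.259 tilt -0.375 F [-0.18 -0.14 -0.82] w 84.9 g 0.0 q [ 0.11  0.49 -0.61  1.22  0.58  1.74 -2.2 ]
th -0.37 r 0.126 row [-0.0003, -0.0118, 0.1659] [0.0032, 0.0003, -0.0068]
th -0.37 r 0.17 row [-0.0003, -0.0115, 0.1109] [0.0032, 0.0003, -0.0068]
```

```bash
python3 -m crank '[[0,0,-0.0115,0.04,0.003,0,-0.007],[0,0,-0.0115,0.08,0.003,0,-0.007],[0,0,-0.0115,0.12,0.003,0,-0.007],[0,0,-0.0115,0.15,0.003,0,-0.007],[0,0,-0.0118,0.1659,0.003,0,-0.007]]'
python3 -m crank '[[0.35,0,0,0,0,0,0],[0.45,0,0,0,0,0,0]]' 20
python3 - <<'E'
from h import *
where(); goal(-.37,.126)
f,W=grab("scene"); cv2.imwrite("pics/s2.png",cv2.resize(f[100:220,180:320],None,fx=5,fy=5,interpolation=cv2.INTER_CUBIC))
E
```

```text
time_s: 2.65
position: [0.597, -0.0204, 0.1614]
tool_rot: [0.979, -0.089, -0.018, 0.184]
wrist_force: [0.0, -0.6, -0.0]
grip_width: 1.002
grasp_force: 0.0
time_s: 2.85
position: [0.5989, -0.0168, 0.1642]
tool_rot: [0.979, -0.088, -0.016, 0.183]
wrist_force: [-0.7, -0.6, 0.1]
grip_width: 0.689
grasp_force: 0.0
t 2.85 mill xyz [0.0007 0.046  0.1192] angle -0.3684 r 0.1278 tilt -0.3693 F [-0.57 -0.68  0.08] w 58.5 g 0.0 q [ 0.19  0.52 -0.59  1.46  0.6   1.48 -2.25]
th -0.37 r 0.126 row [-0.0009, -0.0003, 0.0023] [-0.0005, -0.0009, -0.0006]
```

View pics/s2.png

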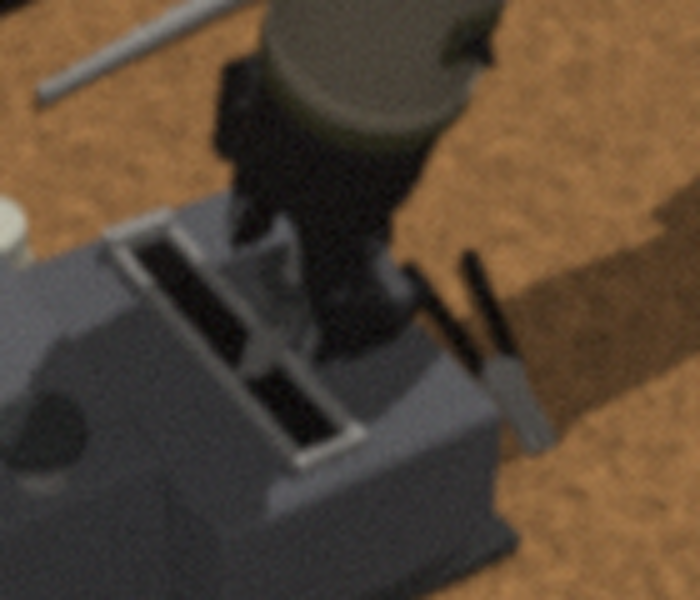

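The collar sits between the fingers near (285,290). I'll close gently to learn the contact width.

```bash
python3 -m crank '[[0.5,0,0,0,0,0,0],[0.6,0,0,0,0,0,0],[0.75,0,0,0,0,0,0],[0.75,0,0,0,0,0,0],[0.75,0,0,0,0,0,0]]' 20
python3 -c "
from h import *
where()"
```

```text
time_s: 3.4
position: [0.5994, -0.0148, 0.164]
tool_rot: [0.979, -0.087, -0.015, 0.182]
wrist_force: [1.0, 5.6, 5.8]
grip_width: 0.384
grasp_force: 19.4
t 3.4 mill xyz [0.0009 0.0481 0.119 ] angle -0.3841 r 0.1284 tilt -0.3675 F [-0.03  5.64  5.84] w 32.6 g 19.4 q [ 0.19  0.52 -0.6   1.46  0.6   1.47 -2.25]
```

```bash
python3 -m crank '[[0.54,0,0,0,0,0,0],[0.54,0,0,0,0,0,0],[0.54,0,0,0,0,0,0]]' 20
python3 -c "
from h import *
where()
for t in np.arange(-.32,.03,.06): goal(t.round(3),.127)"
```

```text
time_s: 3.7
position: [0.5983, -0.0173, 0.1625]
tool_rot: [0.979, -0.088, -0.017, 0.183]
wrist_force: [-0.3, -0.1, 0.0]
grip_width: 0.462
grasp_force: 0.0
t 3.7 mill xyz [0.0002 0.0455 0.1175] angle -0.3695 r 0.126 tilt -0.3706 F [-0.23 -0.15  0.02] w 39.3 g 0.0 q [ 0.19  0.52 -0.59  1.46  0.6   1.48 -2.25]
th -0.32 r 0.127 row [-0.0002, 0.0079, -0.0011] [0.0322, 0.0006, -0.0001]
th -0.26 r 0.127 row [-0.0002, 0.0173, -0.0003] [0.0704, 0.0006, -0.0001]
th -0.2 r 0.127 row [-0.0002, 0.0268, 0.001] [0.1086, 0.0006, -0.0001]
th -0.14 r 0.127 row [-0.0002, 0.0361, 0.0029] [0.1468, 0.0006, -0.0001]
th -0.08 r 0.127 row [-0.0002, 0.0453, 0.0054] [0.185, 0.0005, -0.0002]
th -0.02 r 0.127 row [-0.0002, 0.0543, 0.0084] [0.2232, 0.0005, -0.0002]
```

```bash
python3 -m crank '[[0.54,0,0.0079,-0.0005,0.0322,0,0],[0.54,0,0.0173,-0.0002,0.0704,0,0],[0.54,0,0.0268,0.001,0.1086,0,0],[0.54,0,0.0361,0.003,0.1468,0,0],[0.54,0,0.0453,0.0054,0.185,0,0]]'
python3 -c "
from h import *
where()
for t in (0,.02,.04): goal(t,.127)"
```

```text
time_s: 4.2
position: [0.5918, -0.0503, 0.1718]
tool_rot: [0.995, -0.088, -0.004, 0.038]
wrist_force: [-2.3, 3.3, -0.4]
grip_width: 0.462
grasp_force: 1.7
t 4.2 mill xyz [-0.0003  0.0118  0.1268] angle -0.0928 r 0.1273 tilt -0.0755 F [-2.85  2.8  -0.39] w 39.3 g 1.7 q [ 0.48  0.44 -0.66  1.52  0.35  1.31 -1.98]
th 0 r 0.127 row [0.0004, 0.0147, 0.0009] [0.0481, 0.0005, 0.0011]
th 0.02 r 0.127 row [0.0004, 0.0179, 0.0011] [0.0608, 0.0005, 0.0011]
th 0.04 r 0.127 row [0.0004, 0.0211, 0.0015] [0.0736, 0.0005, 0.0011]
```

```bash
python3 -m crank '[[0.54,0,0.007,0.0005,0.024,0,0],[0.54,0,0.0135,0.0009,0.0485,0,0],[0.54,0,0.0135,0.0009,0.0485,0,0]]'
python3 - <<'E'
from h import *
where()
f,W=grab("scene"); cv2.imwrite("pics/s3.png",cv2.resize(f[100:220,180:320],None,fx=5,fy=5,interpolation=cv2.INTER_CUBIC))
E
```

```text
time_s: 4.5
position: [0.5901, -0.0644, 0.172]
tool_rot: [0.996, -0.091, -0.0, 0.001]
wrist_force: [-0.4, 0.2, 0.1]
grip_width: 0.464
grasp_force: 0.0
t 4.5 mill xyz [ 0.0006 -0.0023  0.127 ] angle 0.0185 r 0.127 tilt -0.0028 F [-0.45  0.07  0.1 ] w 39.5 g 0.0 q [ 0.56  0.43 -0.67  1.52  0.28  1.28 -1.9 ]
```

View pics/s3.png

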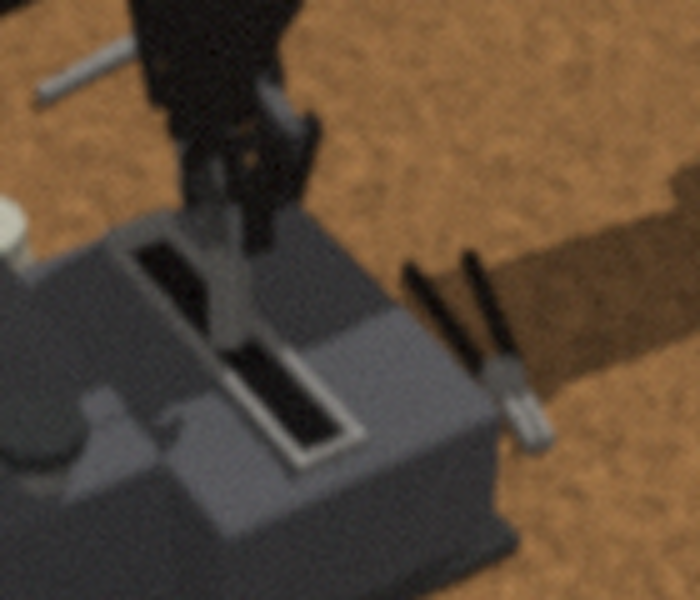

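The lever stands upright at (225,290) between the fingers, which aren't clamped on it. I'll hold there for over a second.

```bash
python3 -m crank '[[0.54,0,0,0,0,0,0],[0.54,0,0,0,0,0,0],[0.54,0,0,0,0,0,0],[0.54,0,0,0,0,0,0],[0.54,0,0,0,0,0,0]]' >/dev/null
python3 -m crank '[[0.54,0,0,0,0,0,0],[0.54,0,0,0,0,0,0],[0.54,0,0,0,0,0,0],[0.54,0,0,0,0,0,0],[0.54,0,0,0,0,0,0]]' 40 | head -1
python3 -m crank '[[0.8,0,0,0,0,0,0],[0.8,0,0,0,0,0,0],[0.8,0,0,0,0,0,0],[0.8,0,0,0,0,0,0]]' 40
python3 -m crank '[[0.8,0,0,-0.005,0,0,0],[0.8,0,0,-0.010,0,0,0],[0.8,0,0,-0.016,0,0,0],[0.8,0,0,-0.016,0,0,0]]'
python3 - <<'E'
from h import *
where()
f,W=grab("scene"); cv2.imwrite("pics/s4.png",cv2.resize(f[100:220,180:320],None,fx=5,fy=5,interpolation=cv2.INTER_CUBIC))
for t in (0.04,.08,.12,.16,.2): goal(t,.140)
E
```

```text
time_s: 5.55
time_s: 5.95
position: [0.5905, -0.0619, 0.1723]
tool_rot: [0.996, -0.089, 0.0, 0.001]
wrist_force: [-1.3, -0.3, 3.7]
grip_width: 0.369
grasp_force: 39.3
time_s: 6.35
position: [0.5903, -0.0618, 0.1851]
tool_rot: [0.996, -0.089, -0.0, 0.001]
wrist_force: [3.3, 0.4, -6.6]
grip_width: 0.372
grasp_force: 40.2
t 6.35 mill xyz [0.0003 0.0003 0.1401] angle -0.002 r 0.1401 tilt -0.0027 F [ 3.15  0.99 -6.6 ] w 31.6 g 40.2 q [ 0.55  0.42 -0.68  1.51  0.27  1.31 -1.9 ]
th 0.04 r 0.14 row [-0.0003, 0.0073, -0.0] [0.0271, 0.0001, 0.0003]
th 0.08 r 0.14 row [-0.0003, 0.0143, 0.0004] [0.0526, 0.0001, 0.0003]
th 0.12 r 0.14 row [-0.0004, 0.0213, 0.0011] [0.0781, 0.0001, 0.0003]
th 0.16 r 0.14 row [-0.0004, 0.0282, 0.0021] [0.1035, 0.0001, 0.0003]
th 0.2 r 0.14 row [-0.0004, 0.0351, 0.0034] [0.129, 0.0002, 0.0003]
```

View pics/s4.png

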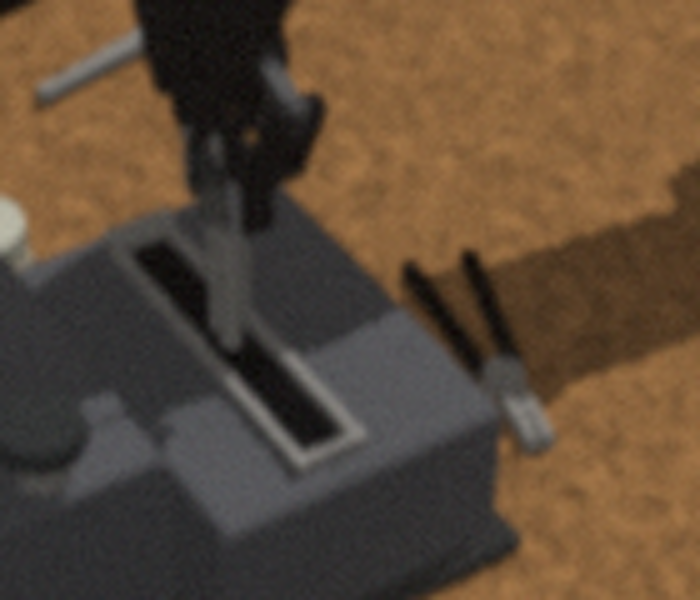

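The wrist carries about 6.6 N, so the collar is up at roughly 13 mm. Across the gate now.

```bash
python3 -m crank '[[0.8,0,0.0073,0,0.0271,0,0],[0.8,0,0.0143,0.0004,0.0526,0,0],[0.8,0,0.0213,0.0011,0.0781,0,0],[0.8,0,0.0282,0.0021,0.1035,0,0],[0.8,0,0.0351,0.0034,0.129,0,0]]'
python3 -m crank '[[0.8,0,0,0,0,0,0],[0.8,0,0,0,0,0,0]]'
python3 - <<'E'
from h import *
where()
for t in (.23,.26,.29): goal(t,.140)
E
```

```text
time_s: 6.9
position: [0.5854, -0.089, 0.1822]
tool_rot: [0.991, -0.088, 0.009, -0.1]
wrist_force: [2.6, 3.0, -6.7]
grip_width: 0.37
grasp_force: 40.4
time_s: 7.1
position: [0.5852, -0.0903, 0.1819]
tool_rot: [0.991, -0.089, 0.009, -0.099]
wrist_force: [3.2, -1.6, -8.3]
grip_width: 0.372
grasp_force: 40.6
t 7.1 mill xyz [ 0.0003 -0.0287  0.1369] angle 0.2067 r 0.1398 tilt 0.1983 F [ 3.42 -1.   -8.33] w 31.6 g 40.6 q [ 0.75  0.44 -0.71  1.52  0.09  1.27 -1.69]
th 0.23 r 0.14 row [-0.0004, 0.0041, -0.0001] [0.0202, 0.0001, -0.0005]
th 0.26 r 0.14 row [-0.0004, 0.0093, 0.0001] [0.0393, 0.0001, -0.0005]
th 0.29 r 0.14 row [-0.0004, 0.0146, 0.0005] [0.0584, 0.0001, -0.0005]
```

```bash
python3 -m crank '[[0.8,0,0.0047,0,0.0195,0,0],[0.8,0,0.0095,0.0001,0.039,0,0],[0.8,0,0.0146,0.0005,0.0584,0,0],[0.8,0,0.0146,0.0005,0.0584,0,0]]' | head -1
python3 -m crank '[[0.54,0,0,0,0,0,0],[0.54,0,0,0,0,0,0],[0.54,0,0,0,0,0,0]]' 20
python3 - <<'E'
from h import *
where()
for t in (.29,.31,.33,.35,.37,.39): goal(t,.134)
E
```

```text
time_s: 7.5
time_s: 7.8
position: [0.5837, -0.1006, 0.1804]
tool_rot: [0.986, -0.088, 0.014, -0.144]
wrist_force: [-0.2, -0.9, 0.4]
grip_width: 0.459
grasp_force: 0.2
t 7.8 mill xyz [ 0.0007 -0.0391  0.1354] angle 0.281 r 0.1409 tilt 0.2909 F [-0.03 -0.93  0.4 ] w 39.0 g 0.2 q [ 0.82  0.46 -0.73  1.51  0.01  1.26 -1.6 ]
th 0.29 r 0.134 row [-0.0009, 0.0016, 0.0086] [-0.0006, -0.0007, 0.0008]
th 0.31 r 0.134 row [-0.0009, 0.0049, 0.0087] [0.0121, -0.0006, 0.0008]
th 0.33 r 0.134 row [-0.0009, 0.0083, 0.0087] [0.0249, -0.0006, 0.0008]
th 0.35 r 0.134 row [-0.0009, 0.0116, 0.0089] [0.0376, -0.0006, 0.0008]
th 0.37 r 0.134 row [-0.0009, 0.015, 0.0091] [0.0503, -0.0006, 0.0008]
th 0.39 r 0.134 row [-0.0009, 0.0183, 0.0094] [0.0631, -0.0006, 0.0008]
```

```bash
python3 -m crank '[[0.54,0,0.0016,0.008,0,0,0],[0.54,0,0.0049,0.0087,0.0121,0,0],[0.54,0,0.0083,0.0087,0.0249,0,0],[0.54,0,0.0116,0.0089,0.0376,0,0],[0.54,0,0.015,0.0091,0.0503,0,0]]' | grep time
python3 - <<'E'
from h import *
where()
for t in (.37,.39,.41,.43,.45): goal(t,.134)
E
```

```text
time_s: 8.3
t 8.3 mill xyz [ 0.0004 -0.0492  0.124 ] angle 0.3775 r 0.1334 tilt 0.3725 F [-0.05  0.56 -0.29] w 39.3 g 0.3 q [ 0.89  0.5  -0.74  1.52 -0.04  1.25 -1.52]
th 0.37 r 0.134 row [-0.0005, -0.0013, -0.0008] [-0.0016, -0.0, -0.0]
th 0.39 r 0.134 row [-0.0005, 0.0021, -0.0008] [0.0111, -0.0, -0.0]
th 0.41 r 0.134 row [-0.0005, 0.0054, -0.0007] [0.0239, -0.0, -0.0]
th 0.43 r 0.134 row [-0.0005, 0.0088, -0.0005] [0.0366, -0.0, -0.0]
th 0.45 r 0.134 row [-0.0005, 0.0121, -0.0003] [0.0493, -0.0, -0.0]
```

```bash
for k in 1 2; do python3 -m crank '[[0.54,0,0.0033,0.0001,0.0127,0,0],[0.54,0,0.0067,0.0002,0.0255,0,0]]' >/dev/null; python3 -c "
from h import *
where()"; done
```

```text
t 8.5 mill xyz [ 0.0005 -0.0543  0.122 ] angle 0.4186 r 0.1335 tilt 0.4124 F [0.65 1.35 0.76] w 38.9 g 0.9 q [ 0.92  0.52 -0.74  1.51 -0.07  1.25 -1.49]
t 8.7 mill xyz [ 0.0005 -0.0584  0.1199] angle 0.4533 r 0.1334 tilt 0.4528 F [0.16 2.21 1.66] w 39.1 g 0.9 q [ 0.94  0.54 -0.75  1.51 -0.1   1.26 -1.46]
```

```bash
for k in 1; do python3 -m crank '[[0.54,0,0.0033,0.0001,0.0127,0,0],[0.54,0,0.0067,0.0002,0.0255,0,0]]' >/dev/null; python3 -c "
from h import *
where()"; done
```

```text
t 8.9 mill xyz [ 0.0006 -0.0626  0.1177] angle 0.4887 r 0.1333 tilt 0.4936 F [-0.23  6.09  4.51] w 38.9 g 4.2 q [ 0.97  0.56 -0.76  1.5  -0.12  1.26 -1.42]
```

```bash
python3 -m crank '[[0.54,0,0.0033,0.0001,0.0127,0,0]]' >/dev/null; python3 -c "
from h import *
where()"
```

```text
t 9.0 mill xyz [ 0.0006 -0.063   0.1172] angle 0.4931 r 0.133 tilt 0.5158 F [-0.76 10.29  7.45] w 39.2 g 6.8 q [ 0.98  0.57 -0.76  1.5  -0.13  1.27 -1.41]
```

The force rose to 13 N while the tool stalled, which suggests the notch has locked. I'll check the other way by pushing back lightly.

```bash
python3 -m crank '[[0.54,0,-0.0067,0,-0.0255,0,0],[0.54,0,-0.012,0.0005,-0.045,0,0]]' >/dev/null; python3 -c "
from h import *
where()"
python3 -m crank '[[0.54,0,-0.004,0.0003,-0.0127,0,0],[0.54,0,-0.004,0.0003,-0.0127,0,0]]' >/dev/null; python3 -c "
from h import *
where()"
```

```text
t 9.2 mill xyz [ 0.0005 -0.0575  0.1201] angle 0.4461 r 0.1332 tilt 0.4389 F [ 0.54 -1.9  -1.55] w 39.5 g 2.0 q [ 0.93  0.54 -0.75  1.51 -0.09  1.26 -1.47]
t 9.4 mill xyz [ 0.0005 -0.0538  0.1218] angle 0.4161 r 0.1331 tilt 0.4179 F [-0.15 -1.22 -0.13] w 39.0 g 0.2 q [ 0.92  0.52 -0.74  1.51 -0.08  1.25 -1.48]
```

```bash
python3 -m crank '[[0.54,0,-0.004,0.0003,-0.0127,0,0],[0.54,0,-0.004,0.0003,-0.0127,0,0]]' >/dev/null; python3 -c "
from h import *
where()"
```

```text
t 9.6 mill xyz [ 0.0002 -0.0509  0.1227] angle 0.3932 r 0.1328 tilt 0.3987 F [-0.87 -3.23  0.11] w 38.8 g 1.5 q [ 0.9   0.51 -0.74  1.52 -0.06  1.25 -1.5 ]
```

```bash
python3 -m crank '[[0.54,0,-0.005,0.0003,-0.0127,0,0],[0.54,0,-0.005,0.0003,-0.0127,0,0]]' >/dev/null
python3 - <<'E'
from h import *
where()
f,W=grab("scene"); cv2.imwrite("pics/s5.png",cv2.resize(f[100:220,180:320],None,fx=5,fy=5,interpolation=cv2.INTER_CUBIC))
E
```

```text
t 9.8 mill xyz [ 0.0002 -0.0476  0.1238] angle 0.3672 r 0.1327 tilt 0.3775 F [-0.94 -4.79  0.33] w 39.3 g 1.9 q [ 0.89  0.5  -0.74  1.52 -0.05  1.25 -1.52]
```

View pics/s5.png

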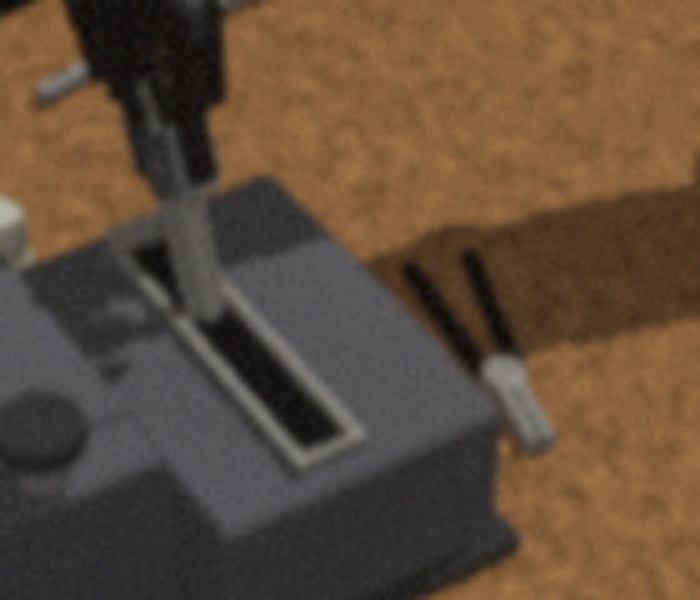

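```bash
python3 -m crank '[[0.54,0,-0.005,0.0003,-0.0127,0,0],[0.54,0,-0.005,0.0003,-0.0127,0,0]]' >/dev/null
python3 - <<'E'
from h import *
where()
E
```

```text
t 10.05 mill xyz [ 0.0003 -0.0464  0.124 ] angle 0.3582 r 0.1324 tilt 0.3547 F [  0.73 -10.58  -4.11] w 39.1 g 5.5 q [ 0.87  0.49 -0.73  1.52 -0.03  1.25 -1.54]
```

It's locked both ways (13 N one way, 11 N the other). Next I centre the tool, open, and withdraw along the stem.

```bash
python3 -m crank '[[0.54,0,0.008,0.0003,0.04,0,0],[0.54,0,0.0115,0.0006,0.045,0,0]]' >/dev/null; python3 -c "
from h import *
where()"
python3 -m crank '[[0.2,0,0,0,0,0,0],[0,0,0,0,0,0,0],[0,0,0,0,0,0,0],[0,0,0,0,0,0,0]]'|grep -E "time|force|width"; python3 -c "
from h import *
where()"
```

```text
t 10.25 mill xyz [ 0.0003 -0.0534  0.1206] angle 0.4165 r 0.1319 tilt 0.4322 F [0.3  1.15 0.94] w 39.0 g 0.9 q [ 0.93  0.53 -0.75  1.51 -0.09  1.25 -1.48]
time_s: 10.65
wrist_force: [-0.4, 0.3, -0.0]
grip_width: 1.002
grasp_force: 0.0
t 10.65 mill xyz [ 0.0004 -0.0506  0.1218] angle 0.3934 r 0.1319 tilt 0.4307 F [-0.45  0.23 -0.01] w 85.1 g 0.0 q [ 0.92  0.53 -0.75  1.51 -0.08  1.25 -1.48]
```

```bash
python3 -m crank '[[0,0,0,-0.04,0,0,0],[0,0,0,-0.09,0,0,0],[0,0,0,-0.14,0,0,0],[0,0,0,-0.19,0,0,0],[0,0,0,-0.22,0,0,0]]'|grep force
python3 -m crank '[[0,-0.06,0.0,0,0,0,0],[0,-0.12,0.0,0,0,0,0],[0,-0.18,0,0,0,0,0],[0,-0.2,0,0,0,0,0],[0,-0.2,0,0,0,0,0]]'|grep force
python3 - <<'E'
from h import *
where()
f,W=grab("top"); f2,S=grab("scene")
for n,A in(("top",W),("scene",S)):
    Q=M.inv().apply(A.reshape(-1,3)-O); Q=Q[np.isfinite(Q).all(1)]
    Q=Q[(abs(Q[:,0])<.025)&(Q[:,1]>-.13)&(Q[:,1]<-.02)&(Q[:,2]>.07)&(Q[:,2]<.2)]
    top=Q[Q[:,2]>Q[:,2].max()-.008].mean(0); th=np.arctan2(-top[1],top[2]); print(n,len(Q),top.round(3),"th",th.round(3))
    # radial profile along stem
    s=np.array([-np.sin(th),np.cos(th)]); r=Q[:,1:]@s; t=np.hypot(Q[:,0],Q[:,1]*s[1]-Q[:,2]*s[0])
    for a in np.arange(.11,.195,.005):
        k=(r>=a)&(r<a+.005); print(round(a,3),k.sum(),(np.percentile(t[k],90).round(4) if k.any() else ''),end=' | ')
    print()
cv2.imwrite("pics/s6.png",cv2.resize(np.hstack([f2[100:220,180:320],f[150:270,220:360]]),None,fx=2.8,fy=2.8,interpolation=cv2.INTER_CUBIC))
E
```

```text
wrist_force: [1.8, 0.0, -0.1]
grasp_force: 0.0
wrist_force: [0.8, 0.3, -0.3]
grasp_force: 0.0
t 11.65 mill xyz [-0.1611 -0.1256  0.2816] angle 0.4195 r 0.3083 tilt 0.4276 F [ 0.7   0.38 -0.29] w 85.0 g 0.0 q [ 1.31  0.12 -0.77  1.59 -0.32  1.62 -1.2 ]
top 280 [-0.002 -0.07   0.173] th 0.384
0.11 8 0.0113 | 0.115 3 0.0123 | 0.12 2 0.0108 | 0.125 0  | 0.13 9 0.0134 | 0.135 14 0.014 | 0.14 9 0.0138 | 0.145 11 0.0133 | 0.15 0  | 0.155 54 0.0165 | 0.16 60 0.0163 | 0.165 4 0.0057 | 0.17 8 0.0069 | 0.175 1 0.0058 | 0.18 11 0.0076 | 0.185 19 0.0062 | 0.19 1 0.0029 | 
scene 406 [ 0.003 -0.068  0.172] th 0.376
0.11 17 0.0108 | 0.115 18 0.0102 | 0.12 16 0.0107 | 0.125 12 0.0122 | 0.13 16 0.0134 | 0.135 24 0.0142 | 0.14 22 0.0133 | 0.145 20 0.014 | 0.15 24 0.0135 | 0.155 19 0.0152 | 0.16 41 0.0161 | 0.165 12 0.006 | 0.17 10 0.0067 | 0.175 7 0.0085 | 0.18 14 0.0087 | 0.185 12 0.0066 | 0.19 0  |
```

View pics/s6.png

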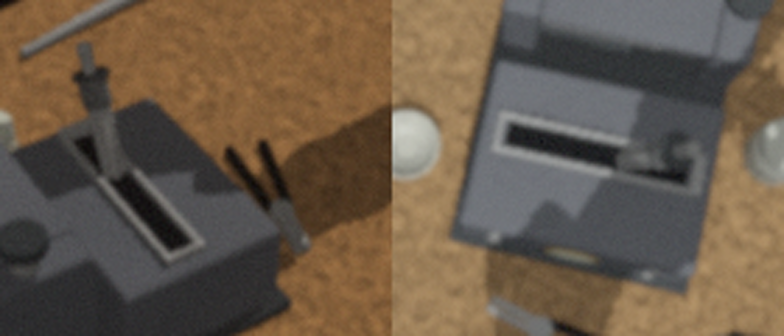

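The lever leans in reverse at about 0.38 rad, with the ball at (85,48) in the left half and the lip at (92,75). The collar is near home. I'll measure the lip-top height more exactly.

Run:
```python
from h import *
def lip(A,th,name):
    Q=M.inv().apply(A.reshape(-1,3)-O); Q=Q[np.isfinite(Q).all(1)]
    s=np.array([-np.sin(th),np.cos(th)]); r=Q[:,1:]@s; t=np.hypot(Q[:,0],Q[:,1]*s[1]-Q[:,2]*s[0])
    k=(r>.15)&(r<.178)&(t>.009)&(t<.018); b=(t<.01)&(r>.15)&(r<.2)
    print(name,th,k.sum(),"lip r pct",np.percentile(r[k],[10,50,75,90]).round(4),"ball top",np.percentile(r[b],99).round(4))
lip(np.load("top0.npy"),-.38,"start top");lip(np.load("scene0.npy"),-.38,"start scene")
for i in range(1):
    for n in("top","scene"):
        _,A=grab(n); lip(A,.38,n)
```

```text
start top -0.38 80 lip r pct [0.1579 0.1597 0.1609 0.1615] ball top 0.1893
start scene -0.38 89 lip r pct [0.1577 0.1594 0.1603 0.1615] ball top 0.1874
top 0.38 82 lip r pct [0.158  0.1601 0.161  0.1618] ball top 0.1889
scene 0.38 63 lip r pct [0.1524 0.1592 0.1614 0.1618] ball top 0.1891
```

The lip is at 160 mm from the pivot, the same as at the start, so the collar is home. The arm is clear, so I'll hand in.

```bash
python3 -c "
from h import *
where(); print(env.close_job())"
```

```text
t 11.85 mill xyz [-0.1587 -0.1249  0.2815] angle 0.4176 r 0.3079 tilt 0.4312 F [-0.21 -0.15  0.16] w 84.9 g 0.0 q [ 1.31  0.12 -0.77  1.59 -0.32  1.62 -1.2 ]
the job is handed in; nothing more can be done
None
```

I handed the job in at 11.9 s (the verdict wasn't shown): the lever was held in neutral for over a second, then taken to reverse at about 0.38 rad, where the collar measures fully home and the lever resisted pushes both ways; the arm is clear, and I touched none of the small things.

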